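# Stack the pocket trays in a zig-zag

### The job

Stack the two empty wooden trays on the tray that holds the tealight and the cork, all lying the same way lengthwise and with their long sides in line, but stepped to and fro: the first shifted lengthwise by one end pocket, so that it covers the cork's pocket and leaves the tealight's pocket open, and the second shifted back again, so that it sits straight above the bottom tray and the middle tray's overhanging end pocket stays open. Leave the bottom tray standing where it is with its contents inside, leave the other things alone, and let go of the stack.

Things in the scene. Friction and masses are not known exactly. Their poses are not given: they have to be found in the camera images.
- filled_tray: Bottom tray, on the worktop, loose, with a tealight in one end pocket and a cork in the other. Light wood, open on top, 140 (x) x 54 (y) x 32 mm (z), walls and floor 4 mm. Two cross dividers make three pockets; each end pocket is 45 mm from outer end to divider. Both ends alike. Origin: centre of underside, z up. A tray set on another rests flat on its rim, 32 mm higher.
- tray_a: Empty loose tray, interchangeable with tray_b. Light wood, open on top, 140 (x) x 54 (y) x 32 mm (z), walls and floor 4 mm. Two cross dividers make three pockets; each end pocket is 45 mm from outer end to divider. Both ends alike. Origin: centre of underside, z up. A tray set on another rests flat on its rim, 32 mm higher.
- tray_b: Empty tray, the twin of tray_a in every way.
- tealight: Round metal-cased tealight, 38 mm across, 16 mm high, upright in an end pocket of the filled tray, about 46 mm from the tray's centre along its x. Origin: centre of its underside.
- cork: Cork, 24 mm thick, 36 mm long, lying across the tray in the other end pocket, below the rim; it can roll a little in the pocket. Origin: its middle; y along the cork.
- terracotta_dish: Bystander: round terracotta dish, 123 mm wide, 28 mm high. Leave it alone. Origin: centre of its underside.
- matchbox: Bystander: closed kitchen matchbox, 53 x 36 x 15 mm. Leave it alone. Origin: centre of its underside.
- espresso_cup: Bystander: small cream cup with a handle, 64 x 91 x 50 mm. Leave it alone. Origin: centre of its underside.
Mind the look-alikes: they are no part of the job. What is shaped like the tealight but green or red is not meant.

How it is judged:
By the outcome, as a careful person would: the job done as asked, in the order asked, and still so for the second after the job is handed in, with the robot touching nothing.
It also fails if it takes over 58 s, if anything falls off the work surface, if the arm or the gripper's body presses on something with over 40 N, if the wrist force passes 120 N, or if a joint passes its speed limit or range.

### The arm

A 6-joint arm with a two-finger parallel gripper is mounted at the origin on a cart in front of the work surface, level with it; the furniture and walls round the work are solid. World frame = base frame: x ahead of the robot, y to its left, z up, the work surface at z = 0. Lengths are in m, angles in rad, forces in N, time in s.
With the tool pointing down it reaches from about 0.3 to 0.775 m from the base axis. Payload 14.6 kg.
Tool frame: the origin (TCP) lies at the centre of the arm's flange, where the gripper is bolted on; the fingertips stand 199 mm ahead of it and the grasp point (between the pads) lies 180 mm ahead of it; z points along the fingers, y is the line along which they close (so a half turn about z gives the same grasp; the last joint's range is limited). The gripper opens to 94 mm and grips with 3 to 60 N. Pads are 16 mm wide; open, the fingers measure 119 mm over their backs; the gripper's body (75 mm by 177 mm) begins 78 mm behind the grasp point.
Start: joints at [-1.26, 0.3, 1.521, -0, 1.321, -0.067], TCP at [0.203, -0.511, 0.405] pointing down, gripper open.
Joint ranges: [-3.03, 3.03], [-0.79, 2.21], [0.23, 2.52], [-1.04, 4.18], [0, 3.07], [-2.55, 2.55]. Speed limits (rad/s): [2.22, 2.22, 2.57, 3.14, 3.14, 3.14].

### API

Orientations are given as a rotation vector (axis times angle).
In Python, from plant import * gives the robot as it stands.
- The arm moves only by the shell command python3 -m creep 'ROWS' [OPENING]. ROWS is a JSON object of lists of equal length, an entry for each row: "translation": the shift along the tool's x, y, z in m, a list of three; "angular": the turn, a rotation vector about the tool's x, y, z in degrees, a list of three. In form: {"translation": [[dx, dy, dz], ...], "angular": [[rx, ry, rz], ...]}. A call has 1 to 20 rows; each row shifts and turns the commanded pose from where the row before left it, along the tool's axes as they then stand; what a row does not reach is not made up. A row lasts 1/8 s, in which the tool goes at most 62.5 mm and 10.7 degrees, less where a joint would pass 70% of its speed; a pose out of reach is approached as far as the arm can. A call with a gripper value outside its range is refused whole. OPENING is the closure in counts, from 0 (fully open) to 255 (shut), set as the call begins (- or left out, the last holds). The fingers move at their own pace and stop on an object; the grip force is fixed at half the most. Time passes only in rows, so rows that do not move let the fingers close. It gives the time, the measured TCP pose, the force, the opening and the grip force at its end, in the units of the state.
- state(): the state, without advancing time (a new reading comes with each control period).
- camera(name): name is "side" or "top" or "wrist"; returns (picture, depth): 400x640x3 uint8, red, green, blue; 400x640 float32, m along the optical axis (not along the pixel's ray), 0 where there is no reading.
- get_calibration(name): a dict with "K" (3x3 intrinsics, pixels), "rvec" (rotation vector, rad) and "tvec" (3), from world to camera coordinates, as OpenCV has them. Camera axes: x right, y down, z forward; pixel columns grow to the right and rows downward; lengths in m; the calibration is good to about 2 mm. A picture is of the moment at which its call begins: read the wrist's pose just before it. get_calibration takes no time and is no camera call; for the wrist camera it gives the pose at the moment of the call.
- hand_in(): hands the job in; it is judged then, once.
The state is a dict: "clock": time; "joints": joint angles; "qvel": joint speeds; "tau": joint torques, N m; "tool_pos": TCP position; "orientation": TCP orientation; "contact_force": force on the tool from outside, world axes, zero at the start; "wrist_torque": the same for the moment, N m; "grip_width": opening from 0.0 (shut) to 1.0 (fully open); "finger_force": force on a finger pad.
Only numpy, scipy, OpenCV 4.12 (cv2) and the standard library are available. Lean on these libraries where they do the work, as an engineer would, in place of code of your own. Each camera call takes 0.05 s, during which the arm holds its last target. There are 200 camera calls.

## Working session

There is one attempt and no reset: what is moved stays moved. The work goes in short steps, Python scripts to look and compute and a shell command to move; the robot and the scene stay as the last step left them, time stands still between calls to the robot, and variables do not carry over. Pictures are saved under pics/ and viewed, at most 10 in all, crops included, and the job is handed in when it is done.

```bash
mkdir -p pics
python3 - <<'E'
from plant import *
import cv2,numpy as np
s=state();print({k:np.round(v,3).tolist() for k,v in s.items()})
for n in ("top","side"):
    p,d=camera(n);cv2.imwrite(f"pics/{n}0.png",p[:,:,::-1]);np.save(f"pics/{n}0.npy",d)
    c=get_calibration(n);print(n,c)
E
```

```text
{'clock': 0.0, 'joints': [-1.26, 0.3, 1.522, 0.0, 1.321, -0.067], 'qvel': [-0.0, 0.0, -0.003, 0.0, 0.0, 0.0], 'tau': [0.002, -53.18, -35.274, 0.071, 0.024, -0.0], 'tool_pos': [0.203, -0.511, 0.404], 'orientation': [-3.085, -0.59, 0.0], 'contact_force': [-0.081, 0.056, -0.101], 'wrist_torque': [0.014, 0.029, 0.014], 'finger_force': 0.0, 'grip_width': 0.998}
top {'K': array([[502.81972218,   0.        , 319.36266841],
       [  0.        , 502.81972218, 206.36829082],
       [  0.        ,   0.        ,   1.        ]]), 'rvec': array([ 2.17888863, -2.21561191,  0.10286633]), 'tvec': array([0.04670076, 0.59018234, 0.96233295])}
side {'K': array([[432.10728404,   0.        , 319.97380173],
       [  0.        , 432.10728404, 203.92245149],
       [  0.        ,   0.        ,   1.        ]]), 'rvec': array([ 1.94339871, -0.162777  ,  0.11822032]), 'tvec': array([-0.57070768,  0.09607201,  0.8169704 ])}
```

View pics/top0.png

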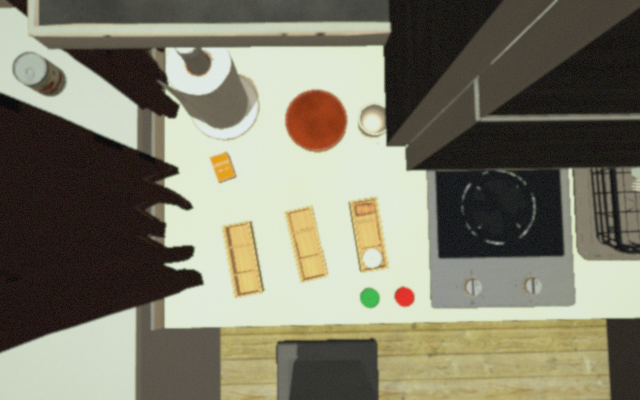

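The top view shows the filled tray at about (368,235), with the white tealight at (373,258) and the cork at (364,209). The empty trays are at (307,244) and (242,259), and cabinets overhang at the upper right.

```bash
cat > h.py <<'E'
import cv2,numpy as np
from plant import *
def cloud(c,d):
    K=c["K"];R=cv2.Rodrigues(c["rvec"])[0];t=c["tvec"]
    v,u=np.mgrid[:d.shape[0],:d.shape[1]]
    P=np.stack([(u-K[0,2])/K[0,0]*d,(v-K[1,2])/K[1,1]*d,d],-1)
    W=(P-t)@R; W[d==0]=np.nan
    return W
def toplane(c,px,z):
    K=c["K"];R=cv2.Rodrigues(c["rvec"])[0];t=c["tvec"]
    r=R.T@np.linalg.inv(K)@[px[0],px[1],1];o=-R.T@t
    return o+r*(z-o[2])/r[2]
E
python3 - <<'E'
from h import *
c=get_calibration("top");d=np.load("pics/top0.npy");p=cv2.imread("pics/top0.png");W=cloud(c,d)
hsv=cv2.cvtColor(p,cv2.COLOR_BGR2HSV)
for n,(x0,y0,x1,y1) in dict(F=(343,190,392,278),A=(280,200,333,288),B=(215,213,270,302)).items():
    w=W[y0:y1,x0:x1];h=hsv[y0:y1,x0:x1]
    m=(h[...,1]>60)
    m=cv2.morphologyEx(m.astype(np.uint8),cv2.MORPH_OPEN,np.ones((3,3)))
    k=max(cv2.findContours(m,0,1)[0],key=cv2.contourArea).reshape(-1,2)+[x0,y0]
    q=np.array([toplane(c,a,0.032)[:2] for a in k],np.float32)
    r=cv2.minAreaRect(q);b=cv2.boxPoints(r);print(n,r,b.round(3).tolist(),"zmax",np.nanpercentile(w[...,2],[5,50,98]).round(3))
print(toplane(c,(373,258),.02),toplane(c,(364,209),.024))
print("occluders",[ (uv,W[uv[1],uv[0]].round(3).tolist()) for uv in [(200,20),(380,35),(400,140),(410,160),(480,100),(200,65),(430,140),(600,60),(372,120),(316,120)]])
p=cv2.imread("pics/side0.png");cv2.imwrite("pics/side0v.png",p)
E
```

```text
F ((0.5347558259963989, -0.05610549822449684), (0.14006444811820984, 0.05536198988556862), 8.558320045471191) [[0.460999995470047, -0.039000000804662704], [0.4699999988079071, -0.09399999678134918], [0.6079999804496765, -0.0729999989271164], [0.6000000238418579, -0.017999999225139618]] zmax [-0.002  0.002  0.034]
A ((0.5192166566848755, 0.06433237344026566), (0.13951636850833893, 0.05504439026117325), 12.265667915344238) [[0.4449999928474426, 0.07599999755620956], [0.4569999873638153, 0.023000000044703484], [0.5929999947547913, 0.052000001072883606], [0.5820000171661377, 0.10599999874830246]] zmax [-0.003  0.002  0.034]
B ((0.4924744963645935, 0.1856677532196045), (0.13954424858093262, 0.057946424931287766), 9.725540161132812) [[0.4189999997615814, 0.20200000703334808], [0.42899999022483826, 0.14499999582767487], [0.5659999847412109, 0.16899999976158142], [0.5559999942779541, 0.22599999606609344]] zmax [-0.002  0.002  0.034]
[ 0.48858037 -0.06574024  0.02      ] [ 0.58408283 -0.0500104   0.024     ]
occluders [((200, 20), [0.686, 0.137, 0.639]), ((380, 35), [0.677, 0.004, 0.631]), ((400, 140), [0.598, -0.01, 0.628]), ((410, 160), [0.583, -0.018, 0.621]), ((480, 100), [0.585, -0.018, 0.778]), ((200, 65), [0.784, 0.215, 0.273]), ((430, 140), [0.586, -0.018, 0.685]), ((600, 60), [0.578, -0.032, 0.847]), ((372, 120), [0.764, -0.072, 0.007]), ((316, 120), [0.761, 0.041, 0.024])]
```

View pics/side0.png

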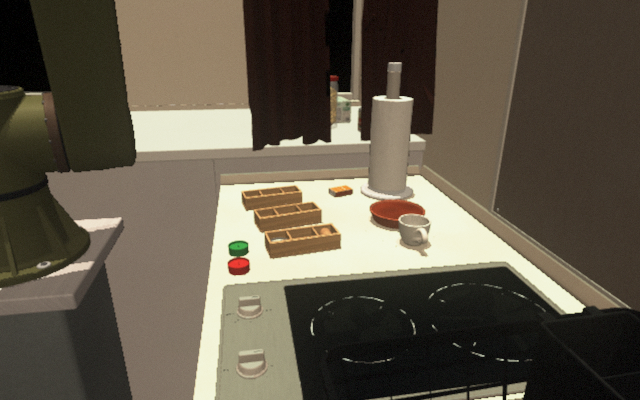

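The side view shows the three trays parallel, with the green and red discs at (238,248) and (238,266), and a clear worktop. I'll go above the nearer empty tray and look from there.

```bash
python3 -m creep '{"translation":[[0.02,-0.017,0],[0.042,-0.035,-0.003],[0.042,-0.035,-0.003],[0.042,-0.035,-0.003],[0.042,-0.035,-0.003],[0.042,-0.035,-0.003],[0.042,-0.035,-0.003],[0.042,-0.035,-0.003],[0.042,-0.035,-0.003],[0.042,-0.035,-0.003],[0.042,-0.035,-0.003],[0.042,-0.035,-0.003],[0.024,-0.016,0],[0,0,0],[0,0,0],[0,0,0]],"angular":[[0,0,0],[0,0,0],[0,0,0],[0,0,0],[0,0,0],[0,0,0],[0,0,0],[0,0,0],[0,0,0],[0,0,0],[0,0,0],[0,0,0],[0,0,0],[0,0,9.3],[0,0,0],[0,0,0]]}' 0
python3 - <<'E'
from h import *
s=state();c=get_calibration("wrist");p,d=camera("wrist")
cv2.imwrite("pics/w1.png",p[:,:,::-1]);np.save("pics/w1.npy",d);print(s["tool_pos"],s["orientation"],c)
import pickle;pickle.dump(c,open("pics/w1.pkl","wb"))
E
```

```text
clock: 2.1
tool_pos: [0.5189, 0.0637, 0.4376]
orientation: [-3.123, -0.342, 0.0]
contact_force: [-0.7, -0.3, 0.4]
grip_width: 0.999
finger_force: 0.0
[0.51890811 0.06369972 0.4375999 ] [-3.12282357e+00 -3.42467433e-01  2.52504727e-04] {'K': array([[299.16367537,   0.        , 311.9763653 ],
       [  0.        , 299.16367537, 201.85203822],
       [  0.        ,   0.        ,   1.        ]]), 'rvec': array([-2.26787208,  1.81751443,  0.2650641 ]), 'tvec': array([-0.05070464,  0.46164876,  0.57264732])}
```

View pics/w1.png

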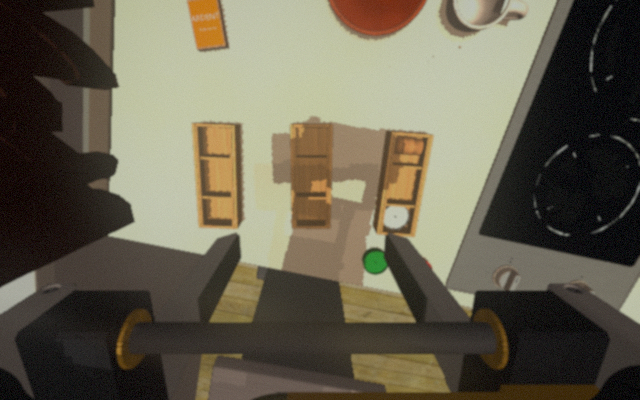

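The wrist view shows all three trays: left (217,175), middle (311,175) and filled (405,183). I'll enlarge it to read the corners.

Run:
```python
import cv2
p=cv2.imread("pics/w1.png")[115:240,185:440];cv2.imwrite("pics/w1c.png",cv2.resize(p,None,fx=3,fy=3,interpolation=cv2.INTER_CUBIC))
```

```text
(no output)
```

View pics/w1c.png

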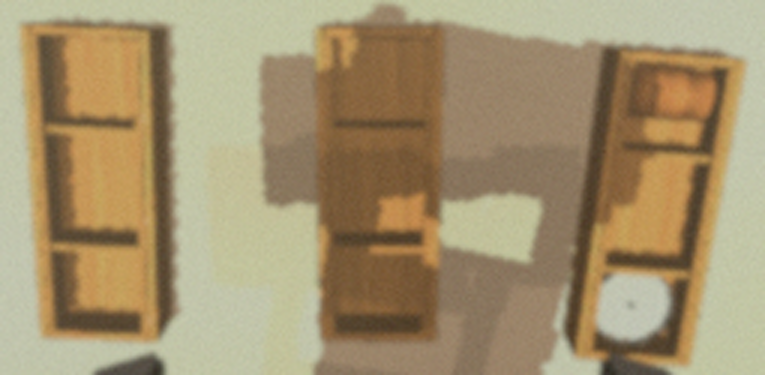

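```bash
cat > m.py <<'E'
from h import *
import pickle
def fit(c,pts,z,off,s):
    q=np.array([toplane(c,((a+.5)/s-.5+off[0],(b+.5)/s-.5+off[1]),z)[:2] for a,b in pts])
    TL,TR,BR,BL=q;u=(TL+TR-BL-BR)/2;v=(TR+BR-TL-BL)/2
    return q.mean(0).round(4),np.degrees(np.arctan2(u[1],u[0])).round(2),np.linalg.norm(u).round(4),np.linalg.norm(v).round(4)
E
python3 - <<'E'
from m import *
c=pickle.load(open("pics/w1.pkl","rb"))
for n,p in dict(B=[(23,26),(151,26),(157,337),(42,337)],A=[(319,26),(441,26),(437,338),(322,338)],F=[(624,48),(743,60),(689,362),(580,355)]).items(): print(n,*fit(c,p,.032,(185,115),3))
E
```

```text
B [0.4949 0.1878] 9.61 0.1387 0.0531
A [0.522  0.0654] 12.44 0.1389 0.0519
F [ 0.5382 -0.0568] 8.59 0.138 0.0507
```

```bash
python3 -m creep '{"translation":[[0.0035,-0.001,0.025],[0,0,0.05],[0,0,0.05],[0,0,0.05],[0,0,0.035],[0,0,0.018],[0,0,0.0065],[0,0,0],[0,0,0]],"angular":[[0,0,0],[0,0,0],[0,0,0],[0,0,0],[0,0,0],[0,0,0],[0,0,0],[0,0,0],[0,0,0]]}' 0
python3 -m creep '{"translation":[[0,0,0],[0,0,0],[0,0,0],[0,0,0],[0,0,0],[0,0,0],[0,0,0],[0,0,0]],"angular":[[0,0,0],[0,0,0],[0,0,0],[0,0,0],[0,0,0],[0,0,0],[0,0,0],[0,0,0]]}' 255
```

```text
clock: 3.28
tool_pos: [0.5225, 0.0657, 0.2043]
orientation: [3.123, 0.338, 0.003]
contact_force: [-0.3, 0.8, 0.4]
grip_width: 1.002
finger_force: 0.0
clock: 4.28
tool_pos: [0.5222, 0.0657, 0.2032]
orientation: [-3.123, -0.338, 0.0]
contact_force: [-0.1, 0.2, 0.2]
grip_width: 0.572
finger_force: 30.0
```

```bash
python3 -m creep '{"translation":[[0,0,-0.012],[0,0,-0.028],[0,0,-0.025],[0.004,0.013,-0.005],[0.009,0.033,0],[0.009,0.033,0],[0.008,0.030,0],[0.0043,0.017,0],[0,0,0],[0,0,0],[0,0,0]],"angular":[[0,0,0],[0,0,0],[0,0,0],[0,0,0],[0,0,0],[0,0,0],[0,0,0],[0,0,0],[0,0,3.8],[0,0,0],[0,0,0]]}'
python3 - <<'E'
from h import *
import pickle
s=state();c=get_calibration("wrist");p,d=camera("wrist");pickle.dump(c,open("pics/w2.pkl","wb"))
cv2.imwrite("pics/w2.png",p[:,:,::-1]);print(s["tool_pos"],s["orientation"],s["grip_width"])
E
```

```text
clock: 5.65
tool_pos: [0.5826, -0.0499, 0.273]
orientation: [-3.133, -0.237, 0.001]
contact_force: [-0.3, 0.7, -0.7]
grip_width: 0.573
finger_force: 30.0
[ 0.58258562 -0.04986274  0.27297025] [-3.13251611e+00 -2.36860521e-01  5.31737971e-04] 0.573419041544838
```

View pics/w2.png

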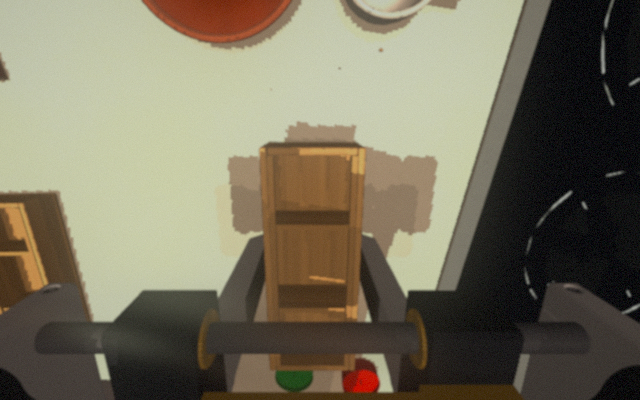

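The held tray runs squarely from (312,148) to (315,368), and it hides the filled tray beneath. Its offset came from a single view, so I'll lower it and check the force.

```bash
python3 -m creep '{"translation":[[0,0,0.012],[0,0,0.014],[0,0,0.006],[0,0,0.003],[0,0,0.002],[0,0,0],[0,0,0]],"angular":[[0,0,0],[0,0,0],[0,0,0],[0,0,0],[0,0,0],[0,0,0],[0,0,0]]}'
```

```text
clock: 6.58
tool_pos: [0.5827, -0.0501, 0.2364]
orientation: [3.133, 0.234, 0.001]
contact_force: [0.1, -0.4, -1.2]
grip_width: 0.574
finger_force: 30.0
```

```bash
python3 -m creep '{"translation":[[0,0,0.001],[0,0,0],[0,0,0]],"angular":[[0,0,0],[0,0,0],[0,0,0]]}'
python3 - <<'E'
from h import *
p,d=camera("side");p=p[210:270,220:370,::-1];cv2.imwrite("pics/s3.png",cv2.resize(p,None,fx=5,fy=5,interpolation=cv2.INTER_CUBIC))
E
```

```text
clock: 6.95
tool_pos: [0.5827, -0.0501, 0.2352]
orientation: [-3.133, -0.234, -0.0]
contact_force: [0.3, 0.3, -0.4]
grip_width: 0.576
finger_force: 30.0
```

View pics/s3.png

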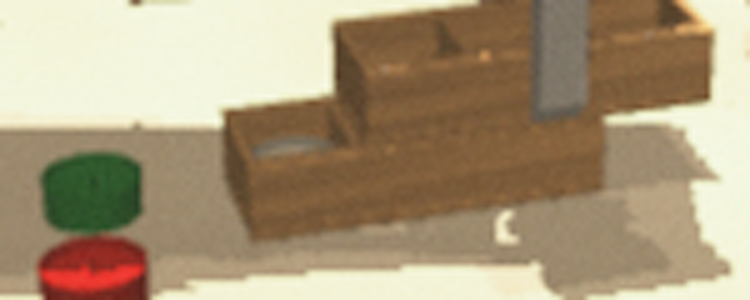

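The side crop shows tray A resting flush on the filled tray with the sides in line. The tealight at (290,148) is uncovered, and the step looks right. I'll release and rise for a look.

```bash
python3 -m creep '{"translation":[[0,0,0],[0,0,0],[0,0,0],[0,0,0],[0,0,0],[0,0,0],[0,0,-0.01],[0,0,-0.03],[0,0,-0.05],[0,0,-0.05],[0,0,-0.05],[-0.01,-0.0175,-0.01],[-0.02,-0.035,0],[-0.02,-0.035,0],[-0.016,-0.03,0],[-0.008,-0.015,0],[0,0,0],[0,0,0]],"angular":[[0,0,0],[0,0,0],[0,0,0],[0,0,0],[0,0,0],[0,0,0],[0,0,0],[0,0,0],[0,0,0],[0,0,0],[0,0,0],[0,0,0],[0,0,0],[0,0,0],[0,0,0],[0,0,0],[0,0,0],[0,0,0]]}' 0
python3 - <<'E'
from h import *
import pickle
s=state();c=get_calibration("wrist");p,d=camera("wrist");pickle.dump(c,open("pics/w4.pkl","wb"))
cv2.imwrite("pics/w4.png",p[:,:,::-1]);print(s["tool_pos"],s["orientation"])
q=p[100:245,180:445,::-1];cv2.imwrite("pics/w4c.png",cv2.resize(q,None,fx=3,fy=3,interpolation=cv2.INTER_CUBIC))
E
```

```text
clock: 9.25
tool_pos: [0.4902, 0.0694, 0.435]
orientation: [3.133, 0.233, -0.0]
contact_force: [-0.2, -0.2, -0.7]
grip_width: 1.0
finger_force: 0.0
[0.49023455 0.06941102 0.43496741] [ 3.13277175e+00  2.33341766e-01 -3.74561989e-04]
```

View pics/w4c.png

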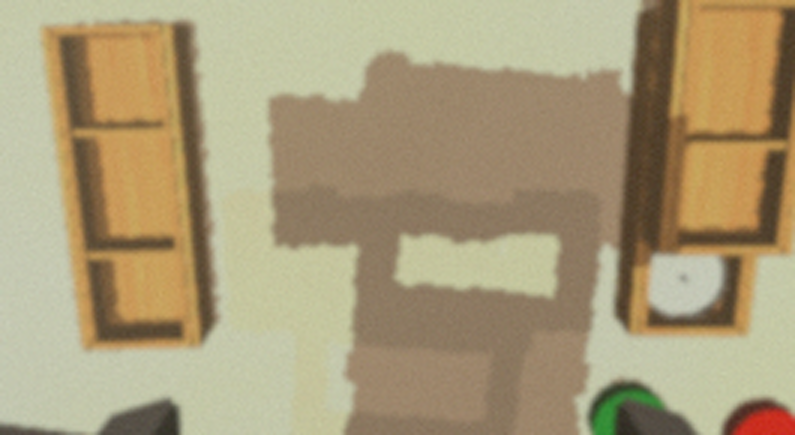

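Run:
```python
from m import *
c=pickle.load(open("pics/w4.pkl","rb"));o=(180,100)
print(*fit(c,[(43,29),(178,25),(201,343),(85,348)],.032,o,3))
f=lambda p,z: toplane(c,((p[0]+.5)/3-.5+o[0],(p[1]+.5)/3-.5+o[1]),z)[:2]
u=np.array([np.cos(.15),np.sin(.15)]);v=np.array([-u[1],u[0]])
for p,z in [((665,253),.064),((790,253),.064),((634,333),.032),((748,333),.032)]: q=f(p,z);print(q.round(4),(q@u).round(4),(q@v).round(4))
```

```text
[0.4943 0.1872] 9.5 0.1373 0.054
[ 0.5095 -0.0364] 0.4983 -0.1121
[ 0.517  -0.0859] 0.4983 -0.1622
[ 0.4656 -0.042 ] 0.4541 -0.1111
[ 0.4732 -0.0926] 0.4541 -0.1622
```

The placed tray measures about 44 mm of lengthwise step, with sides within 1 mm. Next is tray B, at (0.4947, 0.1876) with heading 9.5°.

```bash
python3 -m creep '{"translation":[[0.003,-0.016,0],[0.006,-0.032,0],[0.006,-0.032,0.01],[0.005,-0.027,0.025],[0.0019,-0.0092,0.05],[0,0,0.05],[0,0,0.045],[0,0,0.03],[0,0,0.015],[0,0,0.007],[0,0,0],[0,0,0]],"angular":[[0,0,0],[0,0,0],[0,0,0],[0,0,0],[0,0,0],[0,0,-1],[0,0,0],[0,0,0],[0,0,0],[0,0,0],[0,0,0],[0,0,0]]}' 0
python3 -m creep '{"translation":[[0,0,0],[0,0,0],[0,0,0],[0,0,0],[0,0,0],[0,0,0],[0,0,0],[0,0,0]],"angular":[[0,0,0],[0,0,0],[0,0,0],[0,0,0],[0,0,0],[0,0,0],[0,0,0],[0,0,0]]}' 255
```

```text
clock: 10.8
tool_pos: [0.4944, 0.1883, 0.2041]
orientation: [-3.13, -0.261, -0.002]
contact_force: [-0.4, 0.1, 0.3]
grip_width: 0.999
finger_force: 0.0
clock: 11.8
tool_pos: [0.4942, 0.1881, 0.2032]
orientation: [-3.131, -0.261, 0.0]
contact_force: [-0.6, -0.7, 0.9]
grip_width: 0.573
finger_force: 30.0
```

```bash
python3 -m creep '{"translation":[[0,0,-0.012],[0,0,-0.03],[0,0,-0.04],[0,0.005,-0.028],[0,0.022,0],[0.0004,0.036,0],[0.0005,0.036,0],[0.0005,0.036,0],[0.0005,0.036,0],[0.0005,0.036,0],[0,0.028,0],[0,0.0137,0],[0,0,0],[0,0,0],[0,0,0]],"angular":[[0,0,0],[0,0,0],[0,0,0],[0,0,0],[0,0,0],[0,0,0],[0,0,0],[0,0,0],[0,0,0],[0,0,0],[0,0,0],[0,0,0],[0,0,0.95],[0,0,0],[0,0,0]]}'
```

```text
clock: 13.68
tool_pos: [0.5377, -0.0559, 0.3132]
orientation: [-3.133, -0.237, 0.0]
contact_force: [0.3, -0.2, -1.3]
grip_width: 0.571
finger_force: 30.0
```

```bash
python3 -m creep '{"translation":[[0,0.0009,0.012],[0,0,0.018],[0,0,0.008],[0,0,0.004],[0,0,0.002],[0,0,0.0015],[0,0,0],[0,0,0]],"angular":[[0,0,0],[0,0,0],[0,0,0],[0,0,0],[0,0,0],[0,0,0],[0,0,0],[0,0,0]]}'
python3 - <<'E'
from h import *
p,d=camera("side");p=p[200:270,220:370,::-1];cv2.imwrite("pics/s5.png",cv2.resize(p,None,fx=5,fy=5,interpolation=cv2.INTER_CUBIC))
E
```

```text
clock: 14.68
tool_pos: [0.5379, -0.0576, 0.2678]
orientation: [3.133, 0.235, 0.0]
contact_force: [0.2, 0.4, -1.4]
grip_width: 0.574
finger_force: 30.0
```

View pics/s5.png

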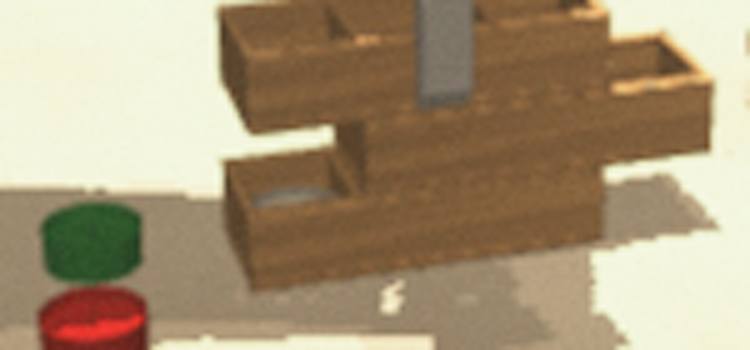

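The side crop shows the top tray straight above the bottom one, ends at about (235,80) and (235,220), with the middle tray's far pocket open at (650,60). I'll trim 0.8 mm, settle and release.

```bash
python3 -m creep '{"translation":[[0,-0.0007,0],[0,0,0.0006],[0,0,0],[0,0,0]],"angular":[[0,0,0],[0,0,0],[0,0,0],[0,0,0]]}'
python3 -m creep '{"translation":[[0,0,0],[0,0,0],[0,0,0],[0,0,0],[0,0,0],[0,0,0],[0,0,-0.01],[0,0,-0.03],[0,0,-0.05],[0,0,-0.05],[-0.01,-0.0175,-0.02],[-0.02,-0.035,0],[-0.02,-0.035,0],[-0.016,-0.03,0],[-0.008,-0.015,0],[0,0,0],[0,0,0],[0,0,0]],"angular":[[0,0,0],[0,0,0],[0,0,0],[0,0,0],[0,0,0],[0,0,0],[0,0,0],[0,0,0],[0,0,0],[0,0,0],[0,0,0],[0,0,0],[0,0,0],[0,0,0],[0,0,0],[0,0,0],[0,0,0],[0,0,0]]}' 0
python3 - <<'E'
from h import *
p,d=camera("side");q,_=camera("wrist");p=p[180:300,220:440,::-1]
a=cv2.resize(p,None,fx=2.2,fy=2.2);b=q[:280,:,::-1][:,200:];cv2.imwrite("pics/f.png",np.vstack([cv2.copyMakeBorder(x,0,0,0,500-x.shape[1],0) for x in (a,b)]))
E
```

```text
clock: 15.22
tool_pos: [0.5378, -0.0569, 0.2672]
orientation: [-3.133, -0.235, -0.0]
contact_force: [-0.4, 2.2, 1.3]
grip_width: 0.572
finger_force: 30.0
clock: 17.48
tool_pos: [0.4453, 0.0624, 0.4269]
orientation: [3.133, 0.234, -0.001]
contact_force: [-0.7, -0.0, -0.6]
grip_width: 1.001
finger_force: 0.0
```

View pics/f.png

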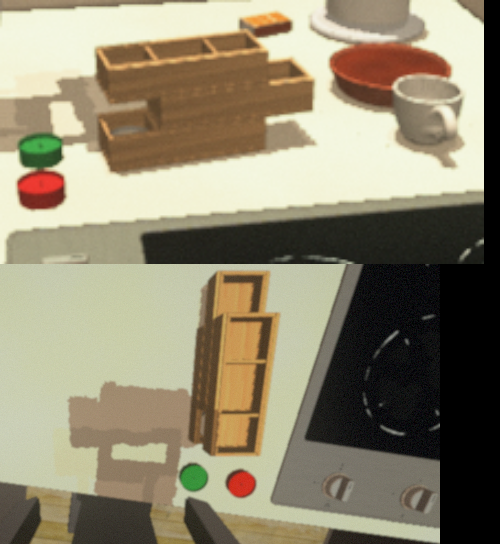

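Both views show the stack standing and released, stepped as asked, with the other things untouched.

```bash
python3 -c "
from plant import *
print(hand_in())"
```

```text
the job is handed in; nothing more can be done
None
```

The two empty trays are stacked on the filled tray as asked: the middle one is shifted about 44 mm over the cork, leaving the tealight open. The top one sits straight above the bottom tray, and the job was handed in with the gripper clear after about 17.5 s.

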